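# Hang the dip basket to drain and hold the soaking tub's lid half open

## Robot

A 7-joint arm with a two-finger parallel gripper is mounted at the origin on a cart in front of the work surface, level with it; the furniture and walls round the work are solid. World frame = base frame: x ahead of the robot, y to its left, z up, the work surface at z = 0. Lengths are in m, angles in rad, forces in N, time in s.
With the tool pointing down it reaches from about 0.425 to 0.875 m from the base axis. Payload 8.4 kg.
Tool frame: the origin (TCP) lies midway between the tips of the shut fingers; the grasp point (between the pads) lies 19 mm behind it; z points along the fingers, y is the line along which they close (so a half turn about z gives the same grasp; the last joint's range is limited). The gripper opens to 87 mm and grips with 3 to 60 N. Pads are 19 mm wide; open, the fingers measure 117 mm over their backs; the gripper's body (75 mm by 190 mm) begins 51 mm behind the grasp point.
Start: joints at [-1.302, 0.333, 0.04, 1.465, -0.013, 1.343, -0.059], TCP at [0.234, 0.606, 0.223] pointing down, gripper open.
Joint ranges: [-2.58, 2.58], [-0.38, 2.09], [-1.3, 1.39], [0.25, 2.4], [-1.5, 4.64], [0.08, 2.09], [-2.65, 2.65]. Speed limits (rad/s): [2.22, 2.22, 2.79, 2.79, 3.14, 3.14, 3.14].

## Interface

Orientations are given as a 3x3 rotation matrix whose columns are the frame's x, y, z axes.
In Python, from bench import env gives the robot as it stands. The module is installed in compiled form; this text tells all that it offers.
- The arm moves only by the shell command python3 -m crank 'ROWS' [FORCE]. ROWS is text: rows parted by semicolons, each of 5 numbers parted by spaces: the shift along the tool's x, y, z in m, then the turn about the tool's z in degrees, then the opening, from 0 (shut) to 1 (fully open). A call has 1 to 12 rows; each row shifts and turns the commanded pose from where the row before left it, along the tool's axes as they then stand; what a row does not reach is not made up. A row lasts 1/8 s, in which the tool goes at most 62.5 mm and 10.7 degrees, less where a joint would pass 70% of its speed; a pose out of reach is approached as far as the arm can. A call with a gripper value outside its range is refused whole. The fingers move at their own pace and stop on an object; FORCE is the grip in N (left out, the last holds). Time passes only in rows, so rows that do not move let the fingers close. It gives the time, the measured TCP pose, the force, the opening and the grip force at its end, in the units of the state.
- env.get_obs(): the state, without advancing time (a new reading comes with each control period).
- env.get_image(name): name is "scene" or "top" or "wrist"; returns (picture, depth): 480x640x3 uint8, red, green, blue; 480x640 float32, m along the optical axis (not along the pixel's ray), 0 where there is no reading.
- env.camera_model(name): a dict with "camera_matrix" (3x3 intrinsics, pixels), "T" (4x4, takes a point from camera to world coordinates). Camera axes: x right, y down, z forward; pixel columns grow to the right and rows downward; lengths in m; the calibration is good to about 2 mm. A picture is of the moment at which its call begins: read the wrist's pose just before it. camera_model takes no time and is no camera call; for the wrist camera it gives the pose at the moment of the call.
- env.hand_in(): hands the job in; it is judged then, once.
Trained networks look in the newest picture that a camera, given by its name, has taken for a name from the list of things; names that differ only in an ending like _2 or _b are one class to them, and where a whole thing is asked for, a point or a joint stands for the part that bears it (a point fixed in the world has none). Each returns a list of dicts, best first, with "score" (0 to 1); they miss things now and then, are a little off and sometimes report something else, mostly with a low value. They report only what shows in the picture. A call takes as long as a camera call. They do not tell look-alikes from the thing itself.
- env.trace(camera, label): "region" (480x640 bool, what is visible of it) and "point" ([row, column] in pixels, amid what is visible of it).
- env.mark_of(camera, label): "point" ([row, column] in pixels: a listed point, or the origin of a listed thing).
The state is a dict: "clock": time; "joint_pos": joint angles; "joint_vel": joint speeds; "effort": joint torques, N m; "position": TCP position; "ee_rot": TCP orientation; "ft_force": force on the tool from outside, world axes, zero at the start; "wrist_torque": the same for the moment, N m; "gripper_width": finger opening in m; "grip_force": force on a finger pad.
Only numpy, scipy, OpenCV 4.12 (cv2) and the standard library are available. Lean on these libraries where they do the work, as an engineer would, in place of code of your own. Each camera call takes 0.05 s, during which the arm holds its last target. There are 200 camera calls.

## Task

The wire dip basket is standing on the closed lid of the steel soaking tub: hang it by its bail on the hook of the drain stand and let go of it, so that it hangs freely. Then lift the tub's lid and hold it still, open at 45 degrees, so that I can look in; the lid falls shut by itself, so finish while the gripper is still holding it there. Leave everything else on the bench where it is.

Things in the scene. Friction and masses are not known exactly. Their poses are not given: they have to be found in the camera images.
- soak_tub: fixed rectangular stainless-steel tub on the bench, 190 (x) x 170 (y) x 70 mm high without its lid; origin under its centre, on the bench; -x is its front (robot side), z up. Its flat steel lid is 202 x 180 x 6 mm, top at z = 76 mm. It may stand left or right of the drain stand.
- soak_lid (a joint): angle of the tub's lid: 0 closed, grows as the front edge rises, 0.785 = open at 45 degrees; stop at 1.9. Hinge along the tub's y axis at the far (+x) rim. No friction or spring: the lid (about 0.35 kg) falls shut when let go; about 2 N at the bar lifts it.
- lid_bar (a point): middle of the lid's front bar: round steel, 10 mm thick, 90 mm long along the tub's y axis, on two end arms, 45 mm in front of the lid's front edge (one finger fits between: open the gripper 40 mm at most here). Closed: 146 mm in front of the tub's centre, 78 mm above the bench. The bar may turn between the fingers as the lid rises. Its axes are the lid's.
- lid_hinge (a point): middle of the hinge axis, at tub (100, 0, 70) mm; lid_bar lies 246 mm in front of it and 8 mm above it when closed; its axes are those of the lid (y along the hinge)
- drain_stand: fixed stand: dark base plate 150 x 110 x 10 mm and a thin post (10 mm) 100 mm behind (+x of) the hook's seat, with an arm that comes forward (-x) along the stand's x axis and ends in an upturned hook of 8 mm wire. Origin on the bench, straight below the seat; x points from the hook's tip to the post.
- hook_seat (a point): where the middle of the bail's bar lies when hung: 240 mm above the bench. Hook tip 30 mm in front (-x), its top 19 mm above the seat, highest of the stand; the arm starts 28 mm behind, its top 7 mm above; the wire's underside is 13 mm below. The bail goes in level along +x over the tip, then down, lying along the stand's y axis.
- dip_basket: loose open wire basket, steel, 80 (x) x 116 (y) x 40 mm high, about 0.25 kg, with a rigid fixed bail that arches over it; origin under its centre, z up. At the start it stands upright on the tub's lid.
- bail_mid (a point): middle of the bail's straight top bar, 140 mm above the basket's underside, centred. The bar is round, 9 mm thick, straight for 96 mm along the basket's y axis; under it the arch is open down to the basket's rim (95 mm). To leave the middle free for the hook, grip the bar some 33 mm to one side of this point. Its axes are those of the basket.
- ointment_pot: bystander, to be left alone: low round ointment pot, 69x69x41 mm; origin under its centre
- white_bottle: bystander, to be left alone: white plastic bottle, 62x62x125 mm; origin under its centre
Things that resemble listed ones, but are neither listed nor needed, are in the scene too. What is shaped like the dip_basket but blue is not meant.

How it is judged:
By the outcome, as a careful person would: the job done as asked, in the order asked, and still so for the second after the job is handed in, while the arm keeps its last pose, push and grip.
It also fails if it takes over 61 s, if anything falls off the work surface, if the arm or the gripper's body presses on something with over 40 N, if the wrist force passes 120 N, or if a joint passes its speed limit or range.

## Working session

There is one attempt and no reset: what is moved stays moved. The work goes in short steps, Python scripts to look and compute and a shell command to move; the robot and the scene stay as the last step left them, time stands still between calls to the robot, and variables do not carry over. Pictures are saved under pics/ and viewed, at most 10 in all, crops included, and the job is handed in when it is done.

```bash
mkdir -p pics; cat > h.py <<'E'
import numpy as np, cv2
from bench import env
def world(cam,rc,d,M):
    K=M["camera_matrix"];r,c=rc
    p=np.array([(c-K[0,2])/K[0,0]*d,(r-K[1,2])/K[1,1]*d,d,1.0])
    return (M["T"]@p)[:3]
def cloud(cam,depth,M,mask):
    r,c=np.nonzero(mask&(depth>0));K=M["camera_matrix"];d=depth[r,c]
    P=np.stack([(c-K[0,2])/K[0,0]*d,(r-K[1,2])/K[1,1]*d,d,np.ones_like(d)])
    return (M["T"]@P)[:3].T
def proj(p,M):
    q=np.linalg.inv(M["T"])@np.append(p,1);K=M["camera_matrix"]
    return K[1,1]*q[1]/q[2]+K[1,2],K[0,0]*q[0]/q[2]+K[0,2]
E
python3 - <<'E'
from h import *
np.set_printoptions(precision=3,suppress=True)
o=env.get_obs();print(o["clock"],o["position"],o["ee_rot"].tolist(),o["gripper_width"])
ims=[]
for cam in("scene","top"):
    im,d=env.get_image(cam);M=env.camera_model(cam)
    cv2.imwrite(f"pics/{cam}0.png",im[:,:,::-1]);np.savez(f"{cam}0.npz",im=im,d=d)
    print(cam,M["T"].tolist(),M["camera_matrix"].tolist())
    for l in("soak_tub","lid_bar","lid_hinge","drain_stand","hook_seat","dip_basket","bail_mid","ointment_pot","white_bottle"):
        for x in env.mark_of(cam,l)[:3]:
            r,c=np.array(x["point"]).round().astype(int)
            dd=d[min(r,479),min(c,639)] if 0<=r<480 and 0<=c<640 else 0
            print(cam,l,round(x["score"],2),(r,c),world(cam,x["point"],dd,M))
E
```

```text
0.0 [0.234 0.606 0.222] [[-0.9331147206432091, 0.3595785187125015, -0.0004549719432427576], [0.3595787839553917, 0.9331134665357751, -0.001535154308491351], [-0.00012746806510664855, -0.00159607334179716, -0.9999987181500686]] 0.08745869256154513
scene [[0.5949430357631122, -0.3399713987597379, 0.7283283821342673, -0.7677863314586763], [-0.8037478725929177, -0.25802950170134525, 0.5361064572956703, -0.916686460520522], [0.005669347346115236, -0.9043451908851523, -0.42676414355421927, 0.915057988391012], [0.0, 0.0, 0.0, 1.0]] [[595.0896333809303, 0.0, 321.28173074859683], [0.0, 595.0896333809303, 248.29122163052384], [0.0, 0.0, 1.0]]
scene soak_tub 0.62 (np.int64(275), np.int64(294)) [0.466 0.092 0.073]
scene lid_bar 0.82 (np.int64(274), np.int64(268)) [0.414 0.154 0.079]
scene lid_bar 0.61 (np.int64(248), np.int64(308)) [0.598 0.142 0.102]
scene lid_hinge 0.63 (np.int64(249), np.int64(307)) [0.598 0.147 0.095]
scene drain_stand 0.93 (np.int64(309), np.int64(398)) [ 0.585 -0.205  0.006]
scene drain_stand 0.33 (np.int64(332), np.int64(477)) [ 0.39  -0.516  0.151]
scene drain_stand 0.2 
[... 1048 characters left out ...]
85 (np.int64(208), np.int64(279)) [0.655 0.193 0.079]
top drain_stand 0.79 (np.int64(227), np.int64(378)) [ 0.606 -0.184 -0.003]
top hook_seat 0.66 (np.int64(216), np.int64(389)) [ 0.648 -0.225  0.   ]
top dip_basket 0.89 (np.int64(228), np.int64(277)) [0.578 0.198 0.08 ]
top dip_basket 0.72 (np.int64(261), np.int64(179)) [0.459 0.567 0.01 ]
top dip_basket 0.15 (np.int64(265), np.int64(329)) [0.453 0.002 0.033]
top bail_mid 0.68 (np.int64(258), np.int64(173)) [0.454 0.553 0.148]
top bail_mid 0.63 (np.int64(224), np.int64(276)) [0.571 0.192 0.215]
top ointment_pot 0.6 (np.int64(267), np.int64(329)) [0.445 0.004 0.038]
top white_bottle 0.77 (np.int64(228), np.int64(443)) [ 0.592 -0.414  0.073]
```

View pics/scene0.png

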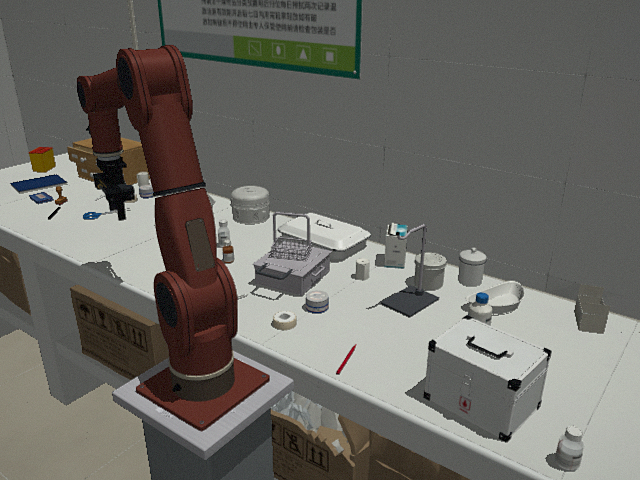

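```bash
python3 - <<'E'
import cv2
im=cv2.imread("pics/top0.png")[150:330,130:470]
cv2.imwrite("pics/topcrop.png",cv2.resize(im,None,fx=2.35,fy=2.35,interpolation=cv2.INTER_CUBIC))
E
```

```text
(no output)
```

View pics/topcrop.png

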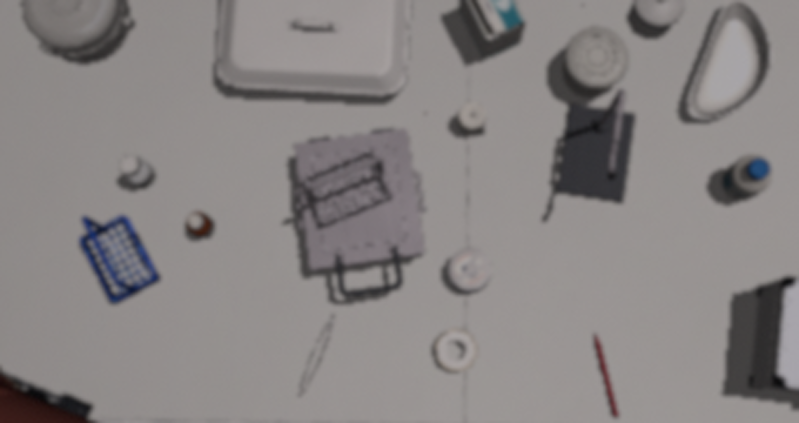

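The scene and top views agree. There are two baskets: the steel one on the tub's lid (top px (228,277), scene (254,290)) and the blue one on the bench (top px (261,179)). The enlarged crop shows that the steel one is meant, because it stands on the tub's lid and is not blue. The stand is at top px ~(215,385), with its base dark and its arm running toward the robot.

```bash
python3 - <<'E'
from h import *
np.set_printoptions(precision=4,suppress=True)
def rect(P,n):
    r=cv2.minAreaRect((P[:,:2]*1000).astype(np.float32));print(n,len(P),"c",np.array(r[0]),"size",np.array(r[1]),"ang",round(r[2],1),"z",np.median(P[:,2]))
def line(P,n):
    c=P.mean(0);u,s,v=np.linalg.svd(P-c);t=(P-c)@v[0]
    print(n,len(P),"c",c,"mid",c+v[0]*(t.max()+t.min())/2,"dir",v[0],"yaw",np.degrees(np.arctan2(v[0][1],v[0][0])),"len",np.ptp(t))
for cam in("top","scene"):
    f=np.load(f"{cam}0.npz");im,d=f["im"],f["d"];M=env.camera_model(cam)
    r,c=np.mgrid[:480,:640];K=M["camera_matrix"]
    W=np.stack([(c-K[0,2])/K[0,0]*d,(r-K[1,2])/K[1,1]*d,d,np.ones_like(d)],-1)@M["T"].T
    x,y,z=W[...,0],W[...,1],W[...,2];ok=d>0
    def sel(x0,x1,y0,y1,z0,z1,e=True):return W[...,:3][ok&(x>x0)&(x<x1)&(y>y0)&(y<y1)&(z>z0)&(z<z1)&e]
    L=sel(.38,.7,.03,.33,.06,.086)
    # lid only: erode bar by opening
    m=(ok&(x>.38)&(x<.7)&(y>.03)&(y<.33)&(z>.068)&(z<.086)).astype(np.uint8)
    m=cv2.morphologyEx(m,cv2.MORPH_OPEN,np.ones((7,7)));m=m>0
    rect(W[m][:,:3],cam+" lid")
    B=sel(.45,.68,.08,.3,.205,.24);
    if len(B)>5: line(B,cam+" bail")
    A=sel(.5,.75,-.3,-.1,.215,.28);
    if len(A)>5: line(A,cam+" arm"); print(A[np.argsort(A[:,0])][:6]); print(A[np.argsort(A[:,0])][-4:])
    D=sel(.5,.75,-.32,-.1,.003,.02,im.max(-1)<90)
    rect(D,cam+" base")
    BR=sel(.38,.45,.05,.25,.065,.09);line(BR,cam+" bar");
print(env.get_obs()["clock"])
E
```

```text
top lid 0 c [0. 0.] size [0. 0.] ang 0.0 z nan
top bail 91 c [0.5717 0.1899 0.218 ] mid [0.5713 0.1908 0.218 ] dir [-0.4078  0.913   0.0119] yaw 114.06845480425926 len 0.11569799306761713
top arm 109 c [ 0.6349 -0.201   0.2419] mid [ 0.6316 -0.2005  0.2419] dir [-0.9906  0.1365  0.0029] yaw 172.15355101455106 len 0.13840687840203936
[[ 0.5628 -0.1933  0.26  ]
 [ 0.5637 -0.1908  0.2548]
 [ 0.5661 -0.1933  0.2606]
 [ 0.5668 -0.1905  0.2565]
 [ 0.5688 -0.1889  0.245 ]
 [ 0.5702 -0.1906  0.2566]]
[[ 0.6937 -0.2055  0.2295]
 [ 0.6958 -0.2046  0.2352]
 [ 0.6989 -0.2078  0.237 ]
 [ 0.6999 -0.2118  0.2334]]
top base 809 c [ 662.5706 -194.5001] size [123.2327 168.0316] ang 82.0 z 0.009068515704812707
top bar 120 c [0.423  0.1607 0.0797] mid [0.4229 0.1777 0.0801] dir [ 0.002  -0.9998 -0.0186] yaw -89.88475045675408 len 0.14243423513637282
scene lid 1031 c [547.9081 171.5007] size [218.9458 181.7124] ang 10.7 z 0.07426877252417019
scene bail 109 c [0.5725 0.1876 0.2142] mid [0.5718 0.1889 0.2142] dir [ 0.4216 -0.9067 -0.0093] yaw -65.06228943509015 len 0.1187650350880082
scene arm 138 c [ 0.6362 -0.2054  0.2379] mid [ 0.6325 -0.2048  0.2382] dir [-0.9859  0.1499  0.0747] yaw 171.35433043583186 len 0.14245915056081493
[[ 0.5634 -0.1921  0.2545]
 [ 0.5644 -0.1978  0.2557]
 [ 0.5652 -0.2011  0.2472]
 [ 0.5654 -0.1944  0.2514]
 [ 0.5654 -0.194   0.2573]
 [ 0.5662 -0.1972  0.2488]]
[[ 0.6982 -0.2158  0.2358]
 [ 0.6991 -0.2165  0.223 ]
 [ 0.7022 -0.2142  0.2308]
 [ 0.7022 -0.2147  0.2246]]
scene base 926 c [ 660.0896 -209.0165] size [114.109  178.5538] ang 81.6 z 0.007715455958808515
scene bar 139 c [0.4225 0.1563 0.0779] mid [0.4232 0.1711 0.0777] dir [-0.0508 -0.9986  0.0128] yaw -92.90962510884137 len 0.14460618631939923
1.0
  return _methods._mean(a, axis=axis, dtype=dtype,
  ret = ret.dtype.type(ret / rcount)
```

```bash
python3 -m crank '0 0 -0.055 0 1; 0 0 -0.055 0 1; -0.049 -0.027 0 0 1; -0.049 -0.027 0 0 1; -0.049 -0.027 0 0 1; -0.049 -0.027 0 0 1; -0.049 -0.027 0 0 1; -0.049 -0.027 0 0 1; -0.049 -0.027 0 0 1; -0.049 -0.027 0 0 1; -0.049 -0.027 0 0 1' 40; python3 -m crank '0 0 0 9 1; 0 0 0 9 1; 0 0 0 9 1; 0 0 0 9 1; 0 0 0 9 1; 0 0 0 0 1;0 0 0 0 1'
cat > w.py <<'E'
from h import *
import sys
np.set_printoptions(precision=4,suppress=True)
def st():
    o=env.get_obs();R=o["ee_rot"];print("t",round(o["clock"],2),"pos",o["position"],"yyaw",np.degrees(np.arctan2(R[1,1],R[0,1])).round(2),"z",R[:,2],"w",round(o["gripper_width"],4),"F",o["ft_force"]);return o
def shift(o,target,yyaw=None):
    R=o["ee_rot"];print("shift tool",R.T@(np.array(target)-o["position"]),"turn",None if yyaw is None else round((np.degrees(np.arctan2(R[1,1],R[0,1]))-yyaw+180)%360-180,1))
def line(P,n):
    c=np.median(P,0)
    for _ in range(3):
        v=np.linalg.svd(P-P.mean(0),full_matrices=False)[2][0];q=P-P.mean(0);e=np.linalg.norm(q-np.outer(q@v,v),axis=1);P=P[e<max(.006,2*np.median(e))]
    c=P.mean(0);t=(P-c)@v;print(n,len(P),"mid",c+v*(t.max()+t.min())/2,"dir",v,"yaw",np.degrees(np.arctan2(v[1],v[0])).round(2),"len",np.ptp(t).round(4))
def snap(cam,name):
    M=env.camera_model(cam);im,d=env.get_image(cam);cv2.imwrite(f"pics/{name}.png",im[:,:,::-1])
    r,c=np.mgrid[:480,:640];K=M["camera_matrix"]
    W=(np.stack([(c-K[0,2])/K[0,0]*d,(r-K[1,2])/K[1,1]*d,d,np.ones_like(d)],-1)@M["T"].T)[...,:3]
    return im,d,W,M
def box(W,d,a):
    m=(d>0)
    for i in range(3):m=m&(W[...,i]>a[2*i])&(W[...,i]<a[2*i+1])
    return m
E
python3 - <<'E'
from w import *
o=st();im,d,W,M=snap("wrist","w1");print(M["T"])
m=box(W,d,(.45,.68,.08,.3,.2,.235));print(m.sum())
if m.sum()>20: line(W[m],"bail")
for l in("bail_mid","lid_bar","lid_hinge"):
    for x in env.mark_of("wrist",l)[:2]:
        r,c=np.array(x["point"]).round().astype(int);print(l,x["score"],(r,c),W[min(r,479),min(c,639)])
E
```

```text
clock: 2.38
position: [0.5588, 0.2197, 0.3329]
ee_rot: [[-0.933, 0.359, 0.001], [0.359, 0.933, 0.0], [-0.0, 0.001, -1.0]]
ft_force: [0.6, 1.1, 0.8]
gripper_width: 0.0872
grip_force: 0.0
clock: 3.25
position: [0.5578, 0.2212, 0.3326]
ee_rot: [[-0.409, 0.913, 0.0], [0.913, 0.409, 0.0], [0.0, 0.0, -1.0]]
ft_force: [0.3, -0.3, -0.8]
gripper_width: 0.087
grip_force: 0.0
t 3.25 pos [0.5578 0.2212 0.3326] yyaw 24.13 z [ 0.  0. -1.] w 0.087 F [ 0.2932 -0.3028 -0.8246]
[[ 0.9125  0.3957  0.1039  0.5301]
 [ 0.4091 -0.8828 -0.231   0.2843]
 [ 0.0003  0.2532 -0.9674  0.4948]
 [ 0.      0.      0.      1.    ]]
1175
bail 1094 mid [0.5666 0.208  0.2193] dir [ 0.4037 -0.9145  0.0277] yaw -66.18 len 0.0818
bail_mid 0.76 (np.int64(271), np.int64(330)) [0.573  0.1934 0.2204]
lid_bar 0.62 (np.int64(210), np.int64(191)) [0.4182 0.1499 0.0819]
lid_hinge 0.93 (np.int64(256), np.int64(392)) [0.6559 0.1937 0.0763]
```

View pics/w1.png

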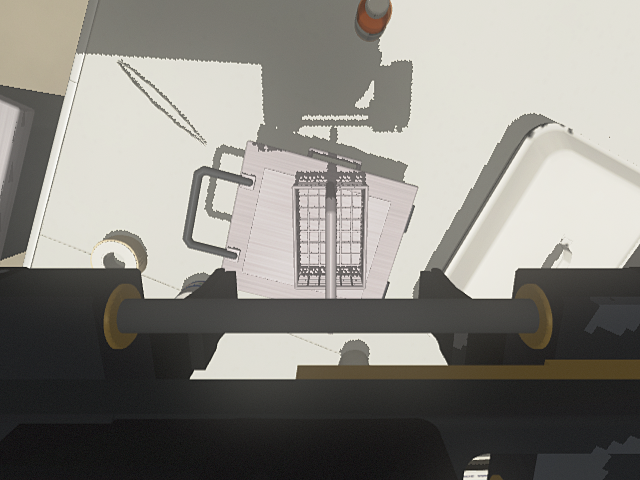

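The wrist view shows the bail bar running vertically at column ~331 (rows 180–320), the basket below it, and the lid bar at left (~(210,191)). The tool is aligned with the bail, so I descend and grip.

```bash
python3 -m crank '0.001 0.002 0.045 0 1; 0 0 0.045 0 1; 0 0 0.035 0 1; 0 0 0.01 0 1; 0 0 0 0 0; 0 0 0 0 0; 0 0 0 0 0; 0 0 0 0 0; 0 0 0 0 0; 0 0 0 0 0' 50; python3 -m crank '0 0 -0.02 0 0; 0 0 -0.04 0 0; 0 0 -0.04 0 0;0 0 0 0 0'
python3 - <<'E'
from w import *
o=st();im,d,W,M=snap("wrist","w2")
m=box(W,d,(.35,.7,.05,.33,.065,.09));np.savez("w2.npz",W=W,d=d,im=im)
im,d,W,M=snap("scene","s2");cv2.imwrite("pics/s2c.png",cv2.resize(im[150:350,180:480,::-1],None,fx=2,fy=2))
R=o["ee_rot"]
m=box(W,d,(.5,.65,.1,.3,.3,.35));
E
```

```text
clock: 4.7
position: [0.5593, 0.2229, 0.1976]
ee_rot: [[-0.406, 0.914, 0.0], [0.914, 0.406, -0.0], [-0.0, 0.0, -1.0]]
ft_force: [-0.4, 0.2, -0.5]
gripper_width: 0.0349
grip_force: 0.0
clock: 5.2
position: [0.5607, 0.2232, 0.301]
ee_rot: [[-0.405, 0.914, 0.005], [0.914, 0.405, 0.003], [0.0, 0.005, -1.0]]
ft_force: [-0.5, -0.0, -0.9]
gripper_width: 0.0019
grip_force: 0.0
t 5.2 pos [0.5607 0.2232 0.301 ] yyaw 23.91 z [ 0.0048  0.0027 -1.    ] w 0.0019 F [-0.4757 -0.0475 -0.88  ]
```

View pics/w2.png

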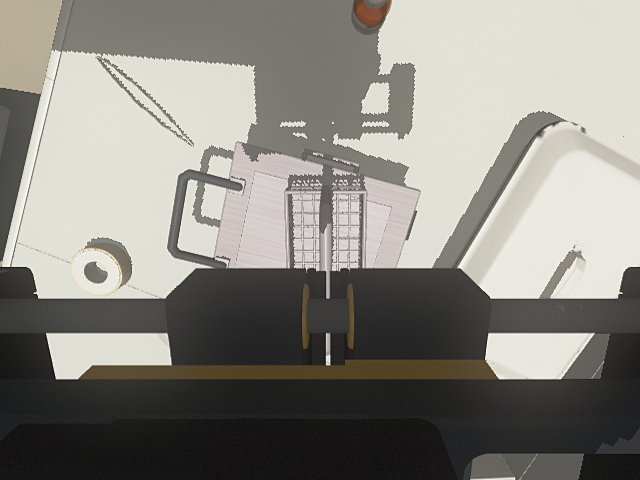

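The fingers were still closing when I lifted, so they missed the bar. The basket is unmoved: its bail is at column ~327, still on the lid. I'll go back down and wait longer for the grip.

```bash
python3 -m crank '0 0 0 0 0.5; 0 0 0 0 0.5; 0 0 0 0 0.5; 0 0 0 0 0.5; 0 0 0 0 0.5; 0 0 0 0 0.5' 50
python3 - <<'E'
from w import *
o=st();im,d,W,M=snap("wrist","w3")
m=box(W,d,(.45,.68,.08,.3,.2,.235));print(m.sum());line(W[m],"bail")
for x in env.mark_of("wrist","bail_mid")[:2]:
    r,c=np.array(x["point"]).round().astype(int);print(x["score"],(r,c),W[r,c])
E
```

```text
clock: 6.05
position: [0.5593, 0.2229, 0.2976]
ee_rot: [[-0.406, 0.914, 0.0], [0.914, 0.406, 0.0], [0.0, 0.0, -1.0]]
ft_force: [-0.1, -0.1, -0.3]
gripper_width: 0.0424
grip_force: 0.0
t 6.05 pos [0.5593 0.2229 0.2976] yyaw 23.93 z [ 0.0001  0.     -1.    ] w 0.0424 F [-0.1151 -0.0618 -0.3466]
1501
bail 1372 mid [0.5738 0.1926 0.2194] dir [ 0.4101 -0.912   0.0114] yaw -65.79 len 0.1135
0.85 (np.int64(289), np.int64(331)) [0.575  0.1948 0.2208]
0.47 (np.int64(229), np.int64(314)) [0.5558 0.1961 0.0776]
```

```bash
python3 -m crank '0 0.001 0.04 0 0.5; 0 0 0.04 0 0.5; 0 0 0.02 0 0.5; 0 0 0 0 0; 0 0 0 0 0; 0 0 0 0 0; 0 0 0 0 0; 0 0 0 0 0; 0 0 0 0 0;0 0 0 0 0' 50
```

```text
clock: 7.4
position: [0.5603, 0.2234, 0.1981]
ee_rot: [[-0.406, 0.914, 0.0], [0.914, 0.406, 0.0], [0.0, 0.001, -1.0]]
ft_force: [-2.4, -1.0, 6.9]
gripper_width: 0.0072
grip_force: 50.0
```

```bash
python3 -m crank '0 0 -0.02 0 0; 0 0 -0.03 0 0; 0 0 -0.03 0 0; 0 0 0 0 0; 0 0 0 0 0'
python3 - <<'E'
from w import *
o=st();im,d,W,M=snap("wrist","w4")
m=box(W,d,(.45,.68,.05,.3,.27,.33));print(m.sum())
m&=np.arange(480)[:,None]<290
line(W[m],"bail")
im,d,W,M=snap("scene","s4");cv2.imwrite("pics/s4c.png",cv2.resize(im[130:340,200:480,::-1],None,fx=2.4,fy=2.4))
np.savez("s4.npz",im=im,d=d,W=W)
m=box(W,d,(.45,.68,.05,.3,.28,.33));line(W[m],"bail scene")
# stand hook from scene: average
E
```

```text
clock: 8.02
position: [0.5596, 0.2232, 0.276]
ee_rot: [[-0.406, 0.914, -0.002], [0.914, 0.406, -0.001], [-0.0, -0.002, -1.0]]
ft_force: [0.3, -0.2, -1.9]
gripper_width: 0.0074
grip_force: 50.0
t 8.03 pos [0.5596 0.2232 0.276 ] yyaw 23.93 z [-0.0017 -0.0009 -1.    ] w 0.0074 F [ 0.2977 -0.1766 -1.9176]
4009
bail 1193 mid [0.5509 0.2436 0.2879] dir [ 0.2755 -0.5962  0.754 ] yaw -65.2 len 0.033
bail scene 138 mid [0.5697 0.186  0.2921] dir [ 0.4843 -0.8725 -0.0654] yaw -60.97 len 0.1146
```

View pics/s4c.png

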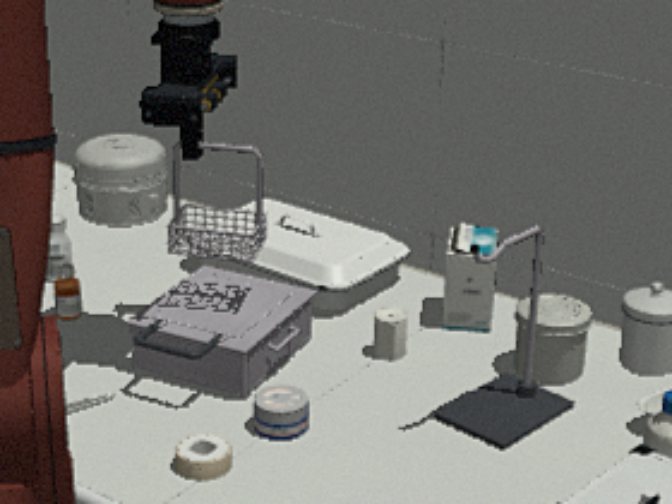

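The basket is lifted and hangs roughly level: bail at crop (148,215), stand hook at crop (255,487). Next I turn it and carry it to a point in front of the hook.

```bash
python3 -m crank '0 0 0 8 0; 0 0 0 8 0; 0 0 0 8 0; -0.015 0 0 8.2 0; -0.04 0.001 0 0 0; -0.054 0.001 0 0 0; -0.054 0.001 0 0 0; -0.054 0.001 0 0 0; -0.054 0.001 0 0 0; -0.054 0 0 0 0; -0.04 0 0 0 0; -0.014 0 0 0 0'; python3 -m crank '0 0 0 0 0; 0 0 0 0 0; 0 0 0 0 0'
python3 - <<'E'
from w import *
o=st()
for cam in("wrist","scene","top"):
    im,d,W,M=snap(cam,cam[0]+"5");np.savez(f"{cam[0]}5.npz",im=im,d=d,W=W)
    for l in("hook_seat","bail_mid"):
        for x in env.mark_of(cam,l)[:2]:
            r,c=np.array(x["point"]).round().astype(int);print(cam,l,round(x["score"],2),(r,c),W[min(r,479),min(c,639)])
    m=box(W,d,(.4,.56,-.3,-.08,.28,.31))
    if m.sum()>20:line(W[m],cam+" bail")
    m=box(W,d,(.55,.73,-.3,-.12,.222,.275))
    if m.sum()>20:
        line(W[m],cam+" arm");P=W[m];s=P[:,:2]@[.989,-.144];i=np.argsort(s);print("tip",np.median(P[i[:8]],0),"smin",s[i[3]],"smax",s[i[-4]], "hi z tip",P[s<s[i[3]]+.012][:,2].max())
E
```

```text
clock: 9.62
position: [0.5114, -0.1556, 0.2769]
ee_rot: [[0.148, 0.989, -0.001], [0.989, -0.148, -0.0], [-0.001, -0.001, -1.0]]
ft_force: [0.2, 0.4, -2.2]
gripper_width: 0.0075
grip_force: 50.0
clock: 10.0
position: [0.5131, -0.1511, 0.2773]
ee_rot: [[0.142, 0.99, -0.0], [0.99, -0.142, 0.0], [0.0, -0.0, -1.0]]
ft_force: [-0.4, -1.2, -2.6]
gripper_width: 0.0074
grip_force: 50.0
t 10.0 pos [ 0.5131 -0.1511  0.2773] yyaw -8.14 z [-0.0004  0.0001 -1.    ] w 0.0074 F [-0.3997 -1.2112 -2.5954]
wrist bail_mid 0.78 (np.int64(375), np.int64(329)) [ 0.5171 -0.1276  0.376 ]
wrist bail 1818 mid [ 0.5134 -0.1513  0.2977] dir [-0.1369 -0.9853  0.1022] yaw -97.91 len 0.0553
scene hook_seat 0.88 (np.int64(236), np.int64(402)) [ 0.4993 -0.2453  0.2826]
scene bail_mid 0.59 (np.int64(229), np.int64(384)) [0.9593 0.0733 0.0605]
scene bail 158 mid [ 0.5016 -0.1898  0.2933] dir [-0.057  -0.9981 -0.0216] yaw -93.27 len 0.1145
scene arm 103 mid [ 0.6329 -0.2049  0.24  ] dir [-0.988   0.1461  0.0494] yaw 171.59 len 0.1442
tip [ 0.5646 -0.1952  0.2499] smin 0.5858782267222666 smax 0.7227877098564122 hi z tip 0.2550197852989847
top bail_mid 0.66 (np.int64(257), np.int64(173)) [0.4597 0.5564 0.1368]
top arm 27 mid [ 0.6792 -0.2075  0.2419] dir [-0.9436  0.1005  0.3155] yaw 173.92 len 0.0475
tip [ 0.6641 -0.2063  0.2451] smin 0.6864403253843572 smax 0.7180892433013757 hi z tip 0.2507129422017571
```

View pics/w5.png

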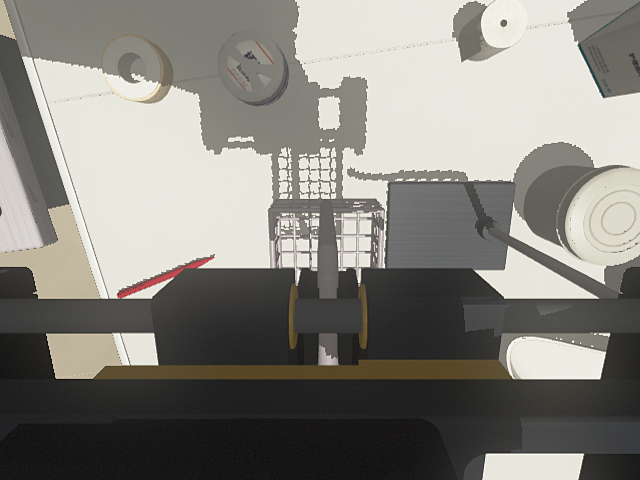

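```bash
python3 - <<'E'
from w import *
for k in("w5","s5","s4"):
    f=np.load(k+".npz");W,d=f["W"],f["d"]
    for z0,z1 in((.03,.1),(.1,.2),(.2,.23)):
        m=box(W,d,(.62,.76,-.27,-.15,z0,z1));P=W[m]
        if len(P)>5:
            p=np.median(P,0);q=P[:,:2]-p[:2];P=P[np.linalg.norm(q,axis=1)<.012];print(k,z0,len(P),np.median(P,0),P.min(0),P.max(0))
f=np.load("w5.npz");W,d,im=f["W"],f["d"],f["im"]
m=box(W,d,(.5,.8,-.35,-.05,.003,.018))&(im.max(-1)<130);P=W[m];print(len(P),cv2.minAreaRect((P[:,:2]*1000).astype(np.float32)))
# rim/basket height & tilt in w5
m=box(W,d,(.42,.58,-.3,-.05,.12,.21));print("basket",W[m].min(0),W[m].max(0))
E
```

```text
w5 0.03 1054 [ 0.7472 -0.1923  0.0813] [ 0.7414 -0.2047  0.0301] [ 0.76   -0.181   0.0953]
w5 0.1 1017 [ 0.695  -0.2076  0.162 ] [ 0.6924 -0.2145  0.1001] [ 0.7016 -0.2049  0.2   ]
w5 0.2 304 [ 0.6953 -0.207   0.209 ] [ 0.6928 -0.2138  0.2001] [ 0.7022 -0.2048  0.2215]
s5 0.03 129 [ 0.7489 -0.2112  0.0606] [ 0.738  -0.2225  0.0316] [ 0.7579 -0.1992  0.0945]
s5 0.1 105 [ 0.6954 -0.2136  0.1497] [ 0.6845 -0.2184  0.1004] [ 0.7043 -0.2052  0.1991]
s5 0.2 33 [ 0.6955 -0.2137  0.2169] [ 0.6873 -0.2171  0.2002] [ 0.7019 -0.2078  0.2298]
s4 0.03 135 [ 0.7486 -0.2114  0.0627] [ 0.7392 -0.2223  0.03  ] [ 0.7591 -0.1992  0.0953]
s4 0.1 105 [ 0.6952 -0.2134  0.153 ] [ 0.6862 -0.2204  0.1002] [ 0.7053 -0.2058  0.1995]
s4 0.2 30 [ 0.6951 -0.2138  0.2185] [ 0.6886 -0.2177  0.2033] [ 0.7042 -0.2085  0.2298]
10693 ((685.4307861328125, -205.05126953125), (121.29759979248047, 221.16769409179688), 87.34738159179688)
basket [ 0.4694 -0.201   0.1546] [ 0.5552 -0.1201  0.2093]
```

```bash
python3 -m crank '0 0.02 0 0 0; 0 0.03 0 0 0; 0 0.03 0 0 0; 0 0.0095 0 0 0; 0 0 0 0 0; 0 0 0 0 0; 0 0 0.015 0 0; 0 0 0.015 0 0; 0 0 0.01 0 0; 0 0 0 0 0; 0 0 0 0 0'
python3 - <<'E'
from w import *
o=st()
im,d,W,M=snap("scene","s6");cv2.imwrite("pics/s6c.png",cv2.resize(im[150:350,320:500,::-1],None,fx=3,fy=3,interpolation=cv2.INTER_CUBIC))
E
```

```text
clock: 11.82
position: [0.6014, -0.1656, 0.2379]
ee_rot: [[0.144, 0.99, 0.0], [0.99, -0.144, -0.0], [-0.0, 0.0, -1.0]]
ft_force: [-0.3, -0.4, -2.2]
gripper_width: 0.0073
grip_force: 50.0
t 11.82 pos [ 0.6014 -0.1656  0.2379] yyaw -8.28 z [ 0.0004 -0.0002 -1.    ] w 0.0073 F [-0.2975 -0.3652 -2.2311]
```

View pics/s6c.png

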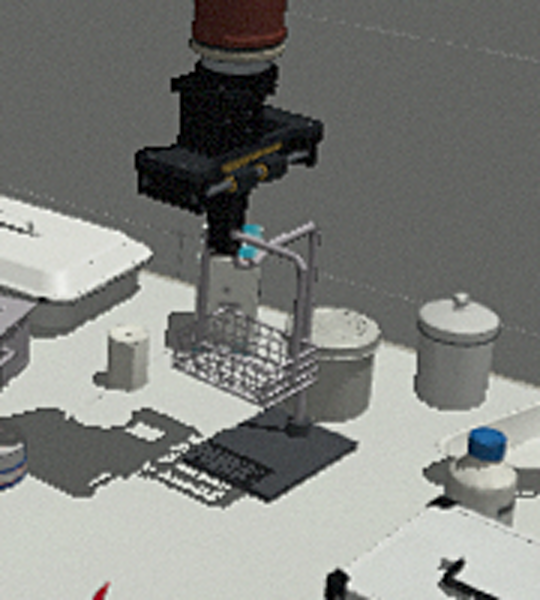

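The bail bar lies across the hook arm, with the hook wire passing under it at crop (255,250). I lower the last 16 mm.

```bash
python3 -m crank '0 0 0.006 0 0; 0 0 0.005 0 0; 0 0 0.004 0 0; 0 0 0.002 0 0; 0 0 0 0 0; 0 0 0 0 0'
```

```text
clock: 12.62
position: [0.6015, -0.1654, 0.221]
ee_rot: [[0.144, 0.99, 0.001], [0.99, -0.144, 0.0], [0.0, 0.001, -1.0]]
ft_force: [-1.7, 1.8, 2.4]
gripper_width: 0.0075
grip_force: 50.0
```

Contact: the vertical force went from −2.2 to +2.4 N, so the hook is carrying the bail. Release and retreat upward.

```bash
python3 -m crank '0 0 -0.001 0 0.15; 0 0 0 0 0.4; 0 0 0 0 0.4; 0 0 0 0 0.4; 0 0 0 0 0.4; 0 0 -0.01 0 0.4; 0 0 -0.02 0 0.4; 0 0 -0.04 0 0.4; 0 0 -0.05 0 0.4'
python3 - <<'E'
from w import *
o=st()
im,d,W,M=snap("scene","s7");cv2.imwrite("pics/s7c.png",cv2.resize(im[150:350,240:500,::-1],None,fx=3,fy=3,interpolation=cv2.INTER_CUBIC))
m=box(W,d,(.54,.66,-.3,-.1,.232,.26));print(m.sum());line(W[m],"bail")
E
```

```text
clock: 13.75
position: [0.6009, -0.1655, 0.3438]
ee_rot: [[0.144, 0.99, -0.0], [0.99, -0.144, -0.0], [-0.0, -0.0, -1.0]]
ft_force: [1.2, -0.2, -0.1]
gripper_width: 0.0345
grip_force: 0.0
t 13.75 pos [ 0.6009 -0.1655  0.3438] yyaw -8.28 z [-0.0001 -0.0001 -1.    ] w 0.0345 F [ 1.1638 -0.1775 -0.0998]
173
bail 96 mid [ 0.5936 -0.1994  0.2386] dir [-0.1389 -0.99   -0.0244] yaw -97.99 len 0.1143
```

View pics/s7c.png

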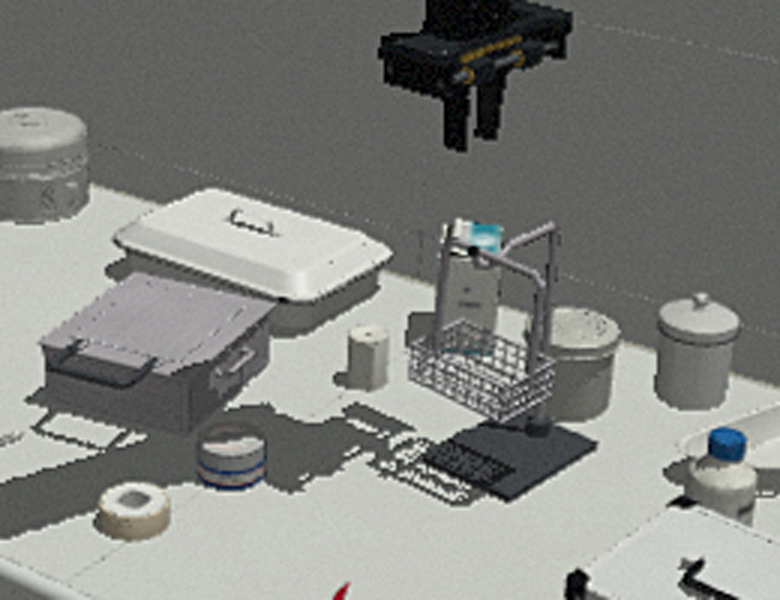

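The basket hangs freely on the hook: bail over the hook at crop (255,490), measured mid (0.594,−0.199,0.239). Next is the lid bar.

```bash
python3 -m crank '0.025 -0.018 0 0 0.4; 0.043 -0.032 0 0 0.4; 0.043 -0.032 0 0 0.4; 0.043 -0.032 0 0 0.4; 0.043 -0.032 0 0 0.4; 0.043 -0.032 0 0 0.4; 0.04 -0.028 0 0 0.4; 0.015 -0.01 0 0 0.4; 0 0 0.05 -9.4 0.4; 0 0 0 -9.5 0.4; 0 0 0 0 0.4; 0 0 0 0 0.4'
python3 - <<'E'
from w import *
o=st();im,d,W,M=snap("wrist","w8");np.savez("w8.npz",W=W,d=d,im=im)
for l in("lid_bar","lid_hinge"):
    for x in env.mark_of("wrist",l)[:2]:
        r,c=np.array(x["point"]).round().astype(int);print(l,x["score"],(r,c),W[min(r,479),min(c,639)])
m=box(W,d,(.38,.72,.03,.33,.068,.09));m=m.astype(np.uint8)
k=cv2.morphologyEx(m,cv2.MORPH_OPEN,np.ones((25,25)));P=W[k>0];print(cv2.minAreaRect((P[:,:2]*1000).astype(np.float32)),np.median(P[:,2]))
b=(m>0)&(cv2.dilate(k,np.ones((9,9)))==0);P=W[b]
n=np.array([.983,.184]);s=P[:,:2]@n;P=P[s<np.percentile(s,1)+.012];line(P,"bar")
E
```

```text
clock: 15.3
position: [0.4306, 0.1576, 0.2928]
ee_rot: [[-0.18, 0.984, 0.002], [0.984, 0.18, 0.001], [0.001, 0.002, -1.0]]
ft_force: [-0.0, 0.3, 1.2]
gripper_width: 0.0348
grip_force: 0.0
t 15.3 pos [0.4306 0.1576 0.2928] yyaw 10.39 z [ 0.0016  0.0012 -1.    ] w 0.0348 F [-0.0404  0.3433  1.1866]
lid_bar 0.84 (np.int64(215), np.int64(314)) [0.4185 0.1499 0.0826]
lid_bar 0.47 (np.int64(216), np.int64(544)) [0.6598 0.1914 0.0746]
lid_hinge 0.65 (np.int64(212), np.int64(544)) [0.657  0.1957 0.0769]
((560.2272338867188, 190.9087371826172), (204.85304260253906, 149.5377197265625), 9.781357765197754) 0.07691195556626162
bar 828 mid [0.4174 0.1532 0.0822] dir [ 0.162  -0.9868  0.0037] yaw -80.68 len 0.0975
```

View pics/w8.png

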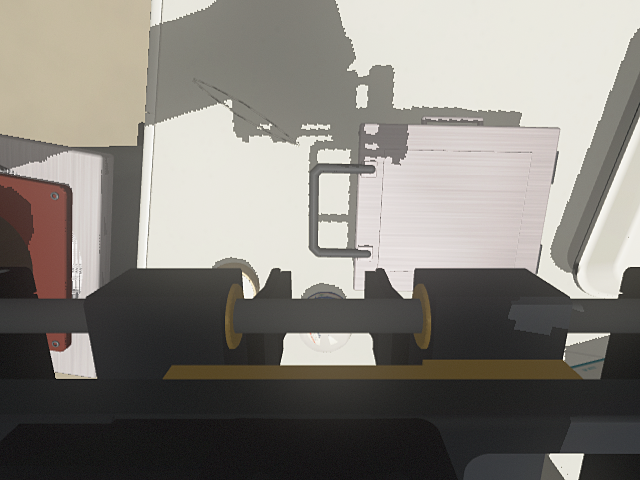

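The wrist view shows the closed lid with its bar as the vertical dark rod at column ~314, rows 165–255. It measures (0.4175,0.1525,~0.078), which agrees with the hinge at 0.245 m behind. I descend on it.

```bash
python3 -m crank '-0.003 -0.013 0.04 0.6 0.4; 0 0 0.055 0 0.4; 0 0 0.055 0 0.4; 0 0 0.045 0 0.4; 0 0 0.025 0 0.4; 0 0 0.013 0 0.4; 0 0 0 0 0.4; 0 0 0 0 0.4'
```

```text
clock: 16.45
position: [0.4186, 0.1526, 0.0596]
ee_rot: [[-0.174, 0.985, 0.001], [0.985, 0.174, 0.001], [0.001, 0.001, -1.0]]
ft_force: [-1.0, 0.2, -0.1]
gripper_width: 0.0347
grip_force: 0.0
```

```bash
python3 -m crank '0 0 0 0 0; 0 0 0 0 0; 0 0 0 0 0; 0 0 0 0 0; 0 0 0 0 0; 0 0 0 0 0; 0 0 0 0 0' 20
```

```text
clock: 17.32
position: [0.4167, 0.1521, 0.0586]
ee_rot: [[-0.174, 0.985, -0.002], [0.985, 0.174, -0.0], [0.0, -0.002, -1.0]]
ft_force: [-5.8, -0.7, 7.4]
gripper_width: 0.0094
grip_force: 20.0
```

```bash
python3 -m crank '0.0 0.0005 -0.011 0 0; 0 0.0011 -0.0104 0 0; 0 0.0016 -0.0107 0 0; 0 0.0019 -0.0105 0 0; 0 0.0026 -0.0105 0 0; 0 0.0028 -0.0103 0 0; 0 0.0034 -0.0102 0 0; 0 0.0037 -0.0101 0 0; 0 0 0 0 0; 0 0 0 0 0'
```

```text
clock: 18.58
position: [0.4335, 0.1548, 0.1424]
ee_rot: [[-0.174, 0.985, -0.003], [0.985, 0.174, -0.001], [-0.0, -0.003, -1.0]]
ft_force: [-9.6, -1.6, 2.3]
gripper_width: 0.0093
grip_force: 20.0
```

```bash
python3 -m crank '0 0.0034 -0.0098 0 0; 0 0.0034 -0.0097 0 0; 0 0.0053 -0.0094 0 0; 0 0.0053 -0.0093 0 0; 0 0.006 -0.0089 0 0; 0 0.006 -0.0089 0 0; 0 0.0068 -0.0083 0 0; 0 0.0068 -0.0083 0 0; 0 0.0075 -0.0077 0 0; 0 0.0075 -0.0076 0 0; 0 0 0 0 0; 0 0 0 0 0'
python3 - <<'E'
from w import *
o=st()
for cam in("scene","top","wrist"):
    im,d,W,M=snap(cam,cam[0]+"9")
    T=W-np.array([.658-.0,.194,.07]);u=np.array([np.cos(np.radians(9.8)),np.sin(np.radians(9.8))])
    X=T[...,0]*u[0]+T[...,1]*u[1];Y=-T[...,0]*u[1]+T[...,1]*u[0]
    m=(d>0)&(X>-.19)&(X<-.02)&(abs(Y)<.08)&(T[...,2]>.02)&(T[...,2]<.16)&(abs(T[...,2]+X)<.03)
    P=np.c_[X[m],T[...,2][m]]
    if len(P)>30:
        c=np.median(P,0);v=np.linalg.svd(P-c,full_matrices=False)[2][0];print(cam,len(P),"angle",np.degrees(np.arctan2(-v[1],v[0]))%180)
    if cam=="scene":cv2.imwrite("pics/s9c.png",cv2.resize(im[130:350,180:480,::-1],None,fx=2.6,fy=2.6))
    if cam!="wrist":
        m=box(W,d,(.54,.66,-.3,-.1,.232,.262));print(cam,m.sum())
        if m.sum()>20:line(W[m],"bail")
E
```

```text
clock: 20.08
position: [0.4914, 0.1643, 0.2318]
ee_rot: [[-0.173, 0.985, -0.002], [0.985, 0.173, -0.001], [-0.0, -0.002, -1.0]]
ft_force: [-14.0, -5.8, 13.5]
gripper_width: 0.009
grip_force: 20.0
t 20.07 pos [0.4914 0.1643 0.2318] yyaw 9.98 z [-0.0024 -0.0007 -1.    ] w 0.009 F [-14.0252  -5.8143  13.5494]
scene 802 angle 44.85811724902377
scene 172
bail 99 mid [ 0.594  -0.1976  0.2386] dir [-0.147  -0.989  -0.0172] yaw -98.45 len 0.1159
top 257 angle 43.72559071136445
top 147
bail 85 mid [ 0.5949 -0.1953  0.2412] dir [-0.1369 -0.9901 -0.0295] yaw -97.87 len 0.1132
wrist 19407 angle 44.253766512374085
```

View pics/s9c.png

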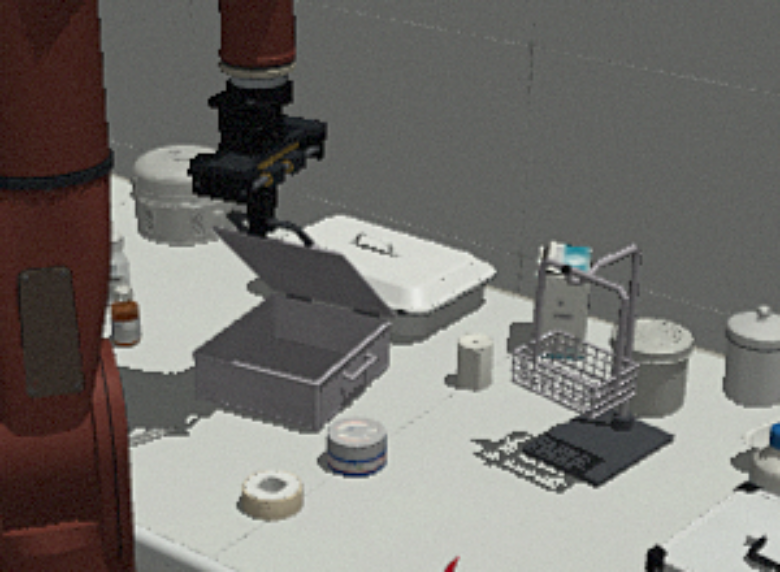

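The lid stands at about 44.5° with the basket still hanging (crop (270,565)). I ease out the residual radial push, let it settle, recheck, and hand in.

```bash
python3 -m crank '0 -0.0005 -0.0015 0 0; 0 -0.0005 -0.0015 0 0; 0 0 0 0 0; 0 0 0 0 0; 0 0 0 0 0; 0 0 0 0 0; 0 0 0 0 0; 0 0 0 0 0'
python3 - <<'E'
from w import *
o=st()
for cam in("scene","top","wrist"):
    im,d,W,M=snap(cam,cam[0]+"10")
    T=W-np.array([.658,.194,.07]);u=np.array([np.cos(np.radians(9.8)),np.sin(np.radians(9.8))])
    X=T[...,0]*u[0]+T[...,1]*u[1];Y=-T[...,0]*u[1]+T[...,1]*u[0]
    m=(d>0)&(X>-.19)&(X<-.02)&(abs(Y)<.08)&(T[...,2]>.02)&(T[...,2]<.16)&(abs(T[...,2]+X)<.03)
    P=np.c_[X[m],T[...,2][m]];c=np.median(P,0);v=np.linalg.svd(P-c,full_matrices=False)[2][0];print(cam,"angle",np.degrees(np.arctan2(-v[1],v[0]))%180)
st();print(o["grip_force"],o["joint_vel"])
E
```

```text
clock: 21.22
position: [0.4926, 0.1644, 0.2333]
ee_rot: [[-0.173, 0.985, 0.002], [0.985, 0.173, -0.001], [-0.001, 0.002, -1.0]]
ft_force: [4.6, -2.5, -6.6]
gripper_width: 0.0094
grip_force: 20.0
t 21.23 pos [0.4926 0.1644 0.2333] yyaw 9.97 z [ 0.0024 -0.0008 -1.    ] w 0.0094 F [ 4.6297 -2.5242 -6.6401]
scene angle 45.39443935574136
top angle 44.80530207325603
wrist angle 44.65373890380059
t 21.38 pos [0.4926 0.1644 0.2333] yyaw 9.97 z [ 0.0024 -0.0009 -1.    ] w 0.0089 F [ 3.6668 -1.8101 -6.8222]
19.990411698818207 [-0.0003 -0.001  -0.001   0.0003  0.0001 -0.0001 -0.0005]
```

The lid holds still at about 45°, with small forces.

```bash
python3 -c "
from bench import env
print(env.hand_in())"
```

```text
the job is handed in; nothing more can be done
None
```

The steel basket hangs freely by its bail on the drain stand's hook, and the gripper is holding the tub's lid still, open at about 45°; the job was handed in at about 21 s, and no verdict came back.

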